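# Pack up a V-block level with its mate and lay a dowel in both

### The arm

A 6-joint arm with a two-finger parallel gripper is mounted at the origin on the work surface; the furniture and walls round the work are solid. World frame = base frame: x ahead of the robot, y to its left, z up, the work surface at z = 0. Lengths are in m, angles in rad, forces in N, time in s.
With the tool pointing down it reaches from about 0.35 to 1 m from the base axis. Payload 7.1 kg.
Tool frame: the origin (TCP) lies at the very end of the fingers, on their centre line; the grasp point (between the pads) lies 19 mm behind it; z points along the fingers, y is the line along which they close (so a half turn about z gives the same grasp; the last joint's range is limited). The gripper opens to 85 mm and grips with 20 to 120 N. Pads are 22 mm wide; open, the fingers measure 114 mm over their backs; the gripper's body (76 mm by 85 mm) begins 54 mm behind the grasp point. The pads swing forward as they close: fully open they stand 13 mm farther back than shut.
Start: joints at [-1.348, 0.423, 1.63, -0, 1.089, -0.019], TCP at [0.15, -0.607, 0.231] pointing down, gripper open.
Joint ranges: [-3, 3], [-0.9, 2.11], [0.09, 2.58], [-1.31, 4.45], [0.11, 2.69], [-2.54, 2.54]. Speed limits (rad/s): [2.39, 2.39, 3.01, 3.14, 3.14, 3.14].

### API

Orientations are given as a 3x3 rotation matrix whose columns are the frame's x, y, z axes.
In Python, from rig import r gives the robot as it stands.
- The arm moves only by the tool apply_moves, never from a script. Its argument "rows" is a list of rows, each a list of 3 entries, a list of its own where there are three numbers: the shift along the world's x, y, z scaled (see below), then the turn, a rotation vector about the world's x, y, z scaled (see below), then the opening, from 0 (shut) to 1 (fully open). In form: [[[tx, ty, tz], [wx, wy, wz], jaw], ...]. A call has 1 to 5 rows; each row shifts and turns the commanded pose from where the row before left it; what a row does not reach is not made up. The controller multiplies each number of a shift by 400 mm and each number of a turn by pi/2 rad. A row lasts 1/8 s, in which the tool goes at most 62.5 mm and 10.7 degrees, less where a joint would pass 70% of its speed; a pose out of reach is approached as far as the arm can. A call with a number of a shift or a turn outside -1 to 1 is refused whole. A call with a gripper value outside its range is refused whole. The fingers move at their own pace and stop on an object; "grip_force" is the grip in N (left out, the last holds). Time passes only in rows, so rows that do not move let the fingers close. It gives the time, the measured TCP pose, the force, the opening and the grip force at its end, in the units of the state.
- r.get_state(): the state, without advancing time (a new reading comes with each control period).
- r.grab_frame(name): name is "side" or "top" or "wrist"; returns (picture, depth): 384x512x3 uint8, blue, green, red; 384x512 float32, m along the optical axis (not along the pixel's ray), 0 where there is no reading.
- r.camera_model(name): a dict with "K" (3x3 intrinsics, pixels), "k1" (the pictures are not rectified: a ray, as slopes to the right and down, at radius r is drawn at 1 + k1 r^2 times it, then the intrinsics apply), "xyz" and "orientation" of the camera in the world. Camera axes: x right, y down, z forward; pixel columns grow to the right and rows downward; lengths in m; the calibration is good to about 2 mm. A picture is of the moment at which its call begins: read the wrist's pose just before it. camera_model takes no time and is no camera call; for the wrist camera it gives the pose at the moment of the call.
- r.hand_in(): hands the job in; it is judged then, once.
The state is a dict: "time_s": time; "joint_positions": joint angles; "joint_vel": joint speeds; "effort": joint torques, N m; "ee_pos": TCP position; "ee_rot": TCP orientation; "ft_force": force on the tool from outside, world axes, zero at the start; "moment": the same for the moment, N m; "opening": finger opening in m; "gripper_force": force on a finger pad.
Only numpy, scipy, OpenCV 4.12 (cv2) and the standard library are available. Lean on these libraries where they do the work, as an engineer would, in place of code of your own. Each camera call takes 0.05 s, during which the arm holds its last target. There are 200 camera calls.

### The job

Set the dowel up level across two V-blocks for marking out: the tall one is already screwed to the plywood sole. Bring the low one up to its height by building a pile on the cork pad, each piece centred on the one below: first the long thin offcut, its length along the pad, then the short thick offcut lengthwise on it, then the low V-block with its groove in line with the tall one's. Last, lay the dowel so that it rests in both grooves with its middle about midway between the two V-blocks, and let go.

Things in the scene. Friction and masses are not known exactly. Their poses are not given: they have to be found in the camera images.
- sole: fixed plywood sole, 80 (its x) x 206 (its y) x 12 mm, lying on the bench; origin at the centre of its underside, z up. Its y axis is the direction in which grooves, offcuts and dowel must point (either way round). The cork pad and the tall V-block stand on it, centred 47 mm either side of its middle along y; which is at which end varies.
- pad: rectangular cork pad fixed on the sole, 54 (its x) x 112 (its y) x 3 mm, lengthwise on the sole; origin at the centre of its underside, 12 mm above the bench; its top is 15 mm above the bench
- vee_tall: tall pale wooden V-block screwed to the sole: foot 76 (x) x 44 (y) x 12 mm, above it a block 56 (x) x 40 (y) mm up to 107 mm over its underside (119 mm above the bench); a 90 degree groove along its y (the sole's y), 16 mm deep and 32 mm wide at the top, bottom 103 mm above the bench; origin at the centre of its underside, 12 mm above the bench
- offcut_thin: loose long thin offcut of wood, 50 (x) x 110 (y) x 20 (z) mm, about 0.06 kg; starts flat on the bench; origin at the centre of its underside, z up. Grasp across its 50 mm width.
- offcut_thick: loose short thick offcut of wood, 45 (x) x 70 (y) x 30 (z) mm, about 0.05 kg; starts flat on the bench; origin at the centre of its underside, z up. Grasp across its 45 mm width.
- vee_low: loose low pale wooden V-block, 56 (x) x 40 (y) x 54 (z) mm, about 0.09 kg, plain sides; a 90 degree groove, 16 mm deep and 32 mm wide at the top, runs along its y over the whole 40 mm, so the groove's bottom is 38 mm above the underside; starts upright on the bench, origin at the centre of its underside. Grasp its two 40 mm apart faces (closing along y) below the groove, or its sides 56 mm apart.
- dowel: loose round wooden dowel, 16 mm thick, 280 mm long along its y, about 0.04 kg, lying on the bench; its origin is on its skin halfway along, so it turns with the dowel as that rolls: use dowel_mid for its place
- dowel_mid (a point): middle of the dowel, on its axis, 8 mm above what it lies on; y along the dowel. Lying in both grooves of the finished set-up it is 114 mm above the bench (11 mm above the groove bottoms); the dowel then passes about 15 mm over the nearest of the three square timbers that lie to the left.
Things that resemble listed ones, but are neither listed nor needed, are in the scene too. What is shaped like the vee_low but green or turquoise is not meant.

How it is judged:
On the way, in this order (a step that is already met when the one before it is completed fails the run):
1. the long thin offcut lies centred along the long cork pad, released (z of offcut_thin in the frame of pad between -0.001 and 0.007 m and horizontal distance between offcut_thin and pad below 0.012 m and angle between offcut_thin's own z axis and vertical below 0.06 rad and angle between the y axis of offcut_thin and the y axis of pad, either way round below 0.2 rad and linear speed of offcut_thin below 0.02 m/s and angular speed of offcut_thin below 0.3 rad/s and contact force between the fingers and offcut_thin below 0.3 N), for 0.2 s.
2. the short thick offcut lies lengthwise and centred on the thin one, released (z of offcut_thin in the frame of pad between -0.001 and 0.007 m and horizontal distance between offcut_thin and pad below 0.012 m and angle between each of offcut_thin, offcut_thick's own z axis and vertical below 0.06 rad and angle between the y axis of offcut_thin and the y axis of pad, either way round below 0.2 rad and z of offcut_thick in the frame of offcut_thin between 0.016 and 0.024 m and horizontal distance between offcut_thick and offcut_thin below 0.012 m and angle between the y axis of offcut_thick and the y axis of offcut_thin, either way round below 0.2 rad and linear speed of offcut_thick below 0.02 m/s and angular speed of offcut_thick below 0.3 rad/s and contact force between the fingers and offcut_thick below 0.3 N), for 0.2 s.
3. the low V-block stands centred on the thick offcut, its groove along the sole, released (z of offcut_thin in the frame of pad between -0.001 and 0.007 m and horizontal distance between offcut_thin and pad below 0.012 m and angle between each of offcut_thin, offcut_thick, vee_low's own z axis and vertical below 0.06 rad and angle between the y axis of offcut_thin and the y axis of pad, either way round below 0.2 rad and z of offcut_thick in the frame of offcut_thin between 0.016 and 0.024 m and horizontal distance between offcut_thick and offcut_thin below 0.012 m and angle between the y axis of offcut_thick and the y axis of offcut_thin, either way round below 0.2 rad and z of vee_low in the frame of offcut_thick between 0.026 and 0.034 m and horizontal distance between vee_low and offcut_thick below 0.012 m and angle between the y axis of vee_low and the y axis of sole, either way round below 0.15 rad and linear speed of vee_low below 0.02 m/s and angular speed of vee_low below 0.3 rad/s and contact force between the fingers and vee_low below 0.3 N), for 0.2 s.
4. the dowel lies level in the grooves of both V-blocks (z of dowel_mid in the frame of sole between 0.1093 and 0.1193 m and y of dowel_mid in the frame of sole between -0.03 and 0.03 m and x of dowel_mid in the frame of sole between -0.025 and 0.025 m and angle between dowel's own y axis and vertical between 1.5308 and 1.6108 rad and angle between the y axis of dowel and the y axis of sole, either way round below 0.2 rad and contact force between dowel and vee_low above 0.03 N and contact force between dowel and vee_tall above 0.03 N), for 0.2 s.
At the end, for the whole second after the job is handed in: Thin offcut flat on the cork pad, thick offcut on it, low V-block on that, each centred within 12 mm of the one below, offcuts lengthwise within 0.2 rad, groove along the sole within 0.15; dowel resting level (0.04 rad) in both grooves, middle within 30 mm of midway; all released and at rest (all of step 3 and all of step 4 and linear speed of each of offcut_thin, offcut_thick, dowel below 0.02 m/s and angular speed of each of offcut_thin, offcut_thick, dowel below 0.3 rad/s and contact force between the fingers and offcut_thin below 0.3 N and contact force between the fingers and offcut_thick below 0.3 N and contact force between the fingers and dowel below 0.3 N); the robot touches nothing.
It also fails if it takes over 90 s, if anything falls off the work surface, if the arm or the gripper's body presses on something with over 40 N, if the wrist force passes 120 N, or if a joint passes its speed limit or range.

## Working session

There is one attempt and no reset: what is moved stays moved. The work goes in short steps, Python scripts to look and compute and a tool call to move; the robot and the scene stay as the last step left them, time stands still between calls to the robot, and variables do not carry over. Pictures are saved under pics/ and viewed, at most 14 in all, crops included, and the job is handed in when it is done.

Besides the shell and the picture viewer there is one more tool, called after "Call:" as name([rows], argument=value, ...), one row to a line, values as JSON. apply_moves: Moves the arm, as the interface text tells. Shifts and turns lie within -1 to 1; 1 stands for 400 mm of shift or pi/2 rad of turn. Its arguments: {"type":"object","properties":{"rows":{"type":"array","items":{"type":"array"}},"grip_force":{"type":"number"}},"required":["rows"]}

```bash
ls; mkdir -p pics; cat > h.py <<'E'
import numpy as np, cv2
from rig import r
def snap(n,f):
    m=r.camera_model(n); im,d=r.grab_frame(n); cv2.imwrite(f'pics/{f}.png',im)
    np.savez(f'pics/{f}.npz',d=d,im=im,K=m['K'],k1=m['k1'],xyz=m['xyz'],R=m['orientation']); return im,d
def pts(f,uv=None):
    """world points of pixels (N,2) or whole image"""
    z=np.load(f'pics/{f}.npz'); d=z['d']; K=np.array(z['K']); k1=float(z['k1'])
    if uv is None:
        v,u=np.mgrid[:d.shape[0],:d.shape[1]]; uv=np.stack([u,v],-1).reshape(-1,2)
    uv=np.asarray(uv,float)
    q=cv2.undistortPoints(uv.reshape(-1,1,2),K,np.array([k1,0,0,0.])).reshape(-1,2)
    return uv,q,d,z
def world(f,uv=None):
    uv,q,d,z=pts(f,uv); i=uv.round().astype(int); dd=d[i[:,1],i[:,0]]
    p=np.c_[q,np.ones(len(q))]*dd[:,None]
    w=p@z['R'].T+z['xyz']; w[dd==0]=np.nan; return w
def plane(f,uv,h):
    uv,q,d,z=pts(f,uv); ray=np.c_[q,np.ones(len(q))]@z['R'].T; o=z['xyz']
    return o+ray*((h-o[2])/ray[:,2])[:,None]
E
python3 - <<'E'
from h import *
for n in ['top','side']:
    im,d=snap(n,n+'0'); m=r.camera_model(n); print(n,m)
    cv2.imwrite(f'pics/{n}0b.png',cv2.resize(im,(800,600),interpolation=cv2.INTER_CUBIC))
print(r.get_state())
E
```

```text
pics
top {'K': array([[380.11078582,   0.        , 255.15992311],
       [  0.        , 380.11078582, 198.38500495],
       [  0.        ,   0.        ,   1.        ]]), 'k1': -0.08117813588686176, 'xyz': array([ 0.40170508, -0.47325685,  0.92886317]), 'orientation': array([[-0.00704752, -0.99745371,  0.07096778],
       [-0.99997394,  0.00714085,  0.00106149],
       [-0.00156556, -0.07095844, -0.99747804]])}
side {'K': array([[376.05243124,   0.        , 251.21145339],
       [  0.        , 376.05243124, 187.37113759],
       [  0.        ,   0.        ,   1.        ]]), 'k1': 0.041906922248748084, 'xyz': array([ 0.48709235, -1.29868289,  0.66413389]), 'orientation': array([[ 0.99963684,  0.00172694, -0.02689241],
       [ 0.02235989, -0.61014538,  0.7919739 ],
       [-0.01504059, -0.7922876 , -0.60996241]])}
{'time_s': 0.1, 'joint_positions': array([-1.34803863e+00,  4.23775975e-01,  1.63057441e+00,  7.96504326e-07,
        1.08862911e+00, -1.90285738e-02]), 'joint_vel': array([-0.00065308, -0.00175249, -0.00056351, -0.00109471,  0.00032753,
       -0.00057468]), 'effort': array([-6.93772745e-04, -5.58428335e+01, -2.82443225e+01, -9.25134657e-06,
        2.95662707e-03,  2.52475485e-05]), 'ee_pos': array([ 0.14954988, -0.60634877,  0.23063161]), 'ee_rot': array([[ 9.70911917e-01,  2.39436749e-01, -3.05692088e-04],
       [ 2.39436943e-01, -9.70910975e-01,  1.35272811e-03],
       [ 2.70930185e-05, -1.38657382e-03, -9.99999038e-01]]), 'ft_force': array([-0.80895722, -0.00772359, -0.24127501]), 'moment': array([ 6.84656241e-02, -9.07393436e-05,  8.19766407e-03]), 'gripper_force': 0.0, 'opening': 0.08554636282019777}
```

View pics/top0b.png

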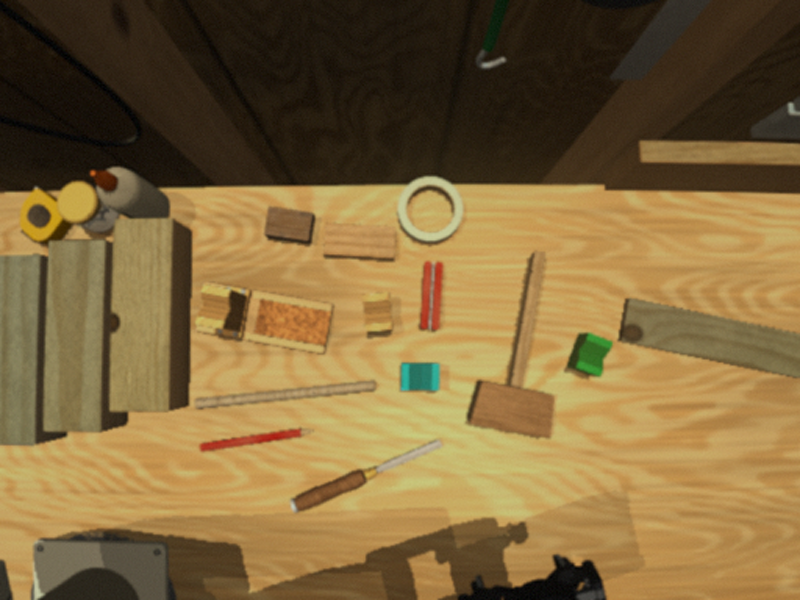

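View pics/side0b.png

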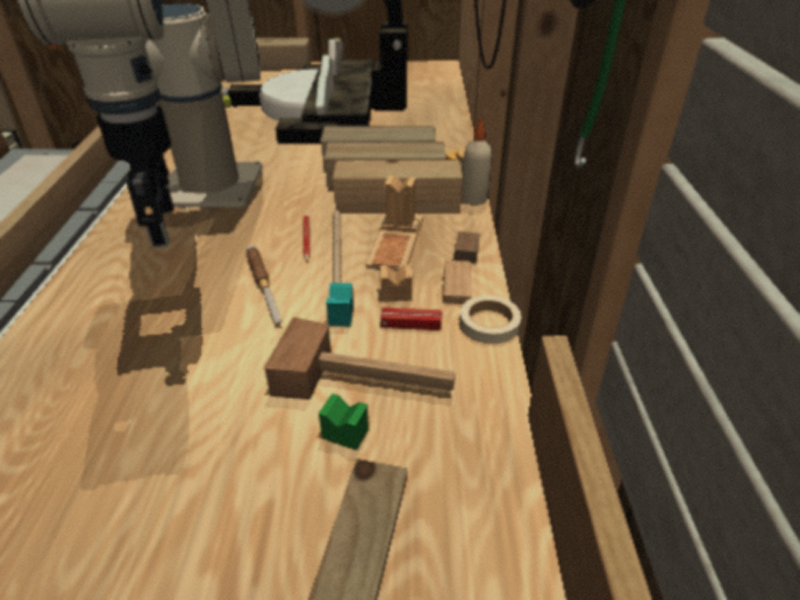

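The top view (800x600 scale) shows the tall V-block at (222,308), the pad at (290,322), the low V-block at (378,313), the thin offcut at (360,242), the thick offcut at (290,225) and the dowel from (198,403) to (376,385). In the side view the three timbers lie beyond the tall V-block, and the teal and green blocks are decoys.

```bash
cat >> h.py <<'E'
def rect(f,box,lo,hi,s=1.5625):
    """box x0,y0,x1,y1 in 800x600 px; heights lo..hi"""
    x0,y0,x1,y1=[int(b/s) for b in box]
    v,u=np.mgrid[y0:y1,x0:x1]; w=world(f,np.stack([u,v],-1).reshape(-1,2))
    w=w[(w[:,2]>lo)&(w[:,2]<hi)]
    (c,sz,a)=cv2.minAreaRect((w[:,:2]*1000).astype(np.float32))
    if sz[0]>sz[1]: a+=90; sz=sz[::-1]   # long side is now 'height': direction a+90
    return np.r_[c], np.r_[sz], (a+90)%180, np.median(w[:,2])*1000, len(w)
E
python3 - <<'E'
from h import *
np.set_printoptions(precision=1,suppress=True)
f='top0'
for n,b,lo,hi in [('thin',(315,215,405,268),.012,.03),('thick',(258,200,320,248),.022,.04),('low_all',(355,285,400,345),.03,.07),('tall_top',(190,275,252,345),.1,.13),('pad',(235,285,340,360),.008,.02),('pad+foot',(190,275,340,360),.008,.03),('dowel',(190,375,385,412),.008,.03),('bench',(400,260,410,280),-.1,.1),('timber',(105,215,200,415),.03,.2),('pencil',(195,425,315,455),.004,.03)]:
    print(n,*rect(f,b,lo,hi))
# pixel-read pad corners (cork), h=15mm ; low vee top corners 54 ; dowel ends 8
P=lambda L,h:plane(f,np.array(L)/1.5625,h)*1000
print(P([[258,299],[333,307],[329,348],[253,338]],.015))
print(P([[198,403],[376,385]],.008))
E
python3 - <<'E'
import cv2
im=cv2.imread('pics/top0.png')[125:280,115:275]
cv2.imwrite('pics/c1.png',cv2.resize(im,None,fx=3.8,fy=3.8,interpolation=cv2.INTER_CUBIC))
E
```

```text
thin [ 584.6 -418.2] [ 69.5 121.9] 86.09526824951172 20.609663918552457 977
thick [ 601.3 -302.4] [46.2 71. ] 81.96280670166016 30.62465541191395 563
low_all [ 461.9 -440.2] [40. 56.] 4.516659259796143 51.87816275680051 424
tall_top [ 466.6 -214.7] [39.8 56.5] 169.1151351928711 116.35427503452811 507
pad [ 453.4 -285.9] [ 80.3 156.9] 79.71522521972656 14.479757985911723 1773
pad+foot [ 462.4 -255.5] [124.1 225.3] 90.43177917599678 14.611048361053259 2088
dowel [ 337.8 -294.8] [ 17.  281.4] 95.32339477539062 15.242085889066836 761
bench [ 532.9 -481. ] [12.4 30.3] 179.58887481689453 0.6020010363594341 77
timber [ 472.4 -110.2] [167.5 310.3] 6.199185371398926 90.42843918769061 6339
pencil [ 267.3 -247.4] [ 41.2 177.3] 90.14568485319614 9.09320179611911 422
[[ 485.4 -254.    15. ]
 [ 472.1 -370.8   15. ]
 [ 408.9 -364.7   15. ]
 [ 424.9 -246.8   15. ]]
[[ 324.4 -159.     8. ]
 [ 351.4 -436.5    8. ]]
```

View pics/c1.png

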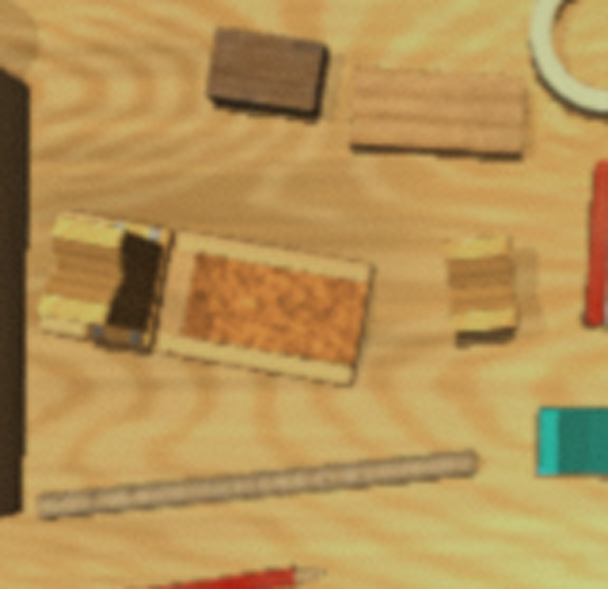

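The crop shows the sole tilted about 10° with the tall V-block at its left (+y) end. The heights and sizes match (tall top 40x56, low block 40x56, dowel 17x281), but the thin offcut's fit is contaminated and needs refining.

```bash
python3 - <<'E'
from h import *
np.set_printoptions(precision=4,suppress=True)
f='top0'
print(rect(f,(322,215,398,262),.0175,.025)); print(rect(f,(325,222,394,255),.0175,.025))
P=lambda L,h:plane(f,np.array(L)/3.8+[115,125],h)*1000
print('thin corners',P([[355,66],[527,76],[522,153],[350,147]],.02))
print('thick corners',P([[218,28],[327,42],[317,112],[208,102]],.03))
print('low',P([[445,238],[512,237],[516,330],[454,333]],.054))
w=world(f,np.array([[290,190],[360,190],[290,183],[290,175]])/1.5625)*1000;print('wall',w)
s=r.get_state();m=r.camera_model('wrist');R=s['ee_rot'];print('cam in tool',R.T@(m['xyz']-s['ee_pos']),R.T@m['orientation'])
E
```

```text
(array([ 575.5071, -411.8162]), array([ 50.1397, 110.5838]), 85.84735107421875, np.float64(20.653980701667464), 907)
(array([ 578.1972, -410.5969]), array([ 47.6637, 105.0509]), 89.34346771240234, np.float64(20.69633774326324), 820)
thin corners [[ 603.6621 -359.6624   20.    ]
 [ 596.1891 -469.6256   20.    ]
 [ 546.5587 -466.1171   20.    ]
 [ 551.3189 -356.6859   20.    ]]
thick corners [[ 627.039  -273.3398   30.    ]
 [ 617.102  -343.0389   30.    ]
 [ 572.1919 -336.9899   30.    ]
 [ 579.3644 -267.6155   30.    ]]
low [[ 489.2673 -419.1743   54.    ]
 [ 489.5778 -459.9656   54.    ]
 [ 432.9665 -462.0468   54.    ]
 [ 431.4082 -424.4694   54.    ]]
wall [[ 661.6045 -299.6143    0.0461]
 [ 660.24   -411.8588    0.2248]
 [ 769.2138 -237.9298 -328.8861]
 [ 771.4174 -247.2682 -277.819 ]]
cam in tool [ 0.076   0.0001 -0.1424] [[-0.0004 -0.9545 -0.2983]
 [ 1.     -0.0006  0.0007]
 [-0.0008 -0.2983  0.9545]]
```

Call:
apply_moves([
  [[0.12, 0.05, 0], [0, 0, 0.1], 1],
  [[0.13, 0.06, 0], [0, 0, 0.1], 1],
  [[0.13, 0.06, -0.02], [0, 0, 0.1], 1],
  [[0.13, 0.06, -0.03], [0, 0, 0.1], 1],
  [[0.13, 0.06, -0.03], [0, 0, 0.1], 1],
], grip_force=40)

```text
time_s: 0.72
ee_pos: [0.4071, -0.4897, 0.1988]
ee_rot: [[0.513, 0.858, -0.0], [0.858, -0.513, 0.0], [0.0, -0.0, -1.0]]
ft_force: [-0.1, -1.0, -0.2]
opening: 0.0851
gripper_force: 0.0
```

Call:
apply_moves([
  [[0.13, 0.06, -0.03], [0, 0, 0.1], 1],
  [[0.13, 0.06, -0.03], [0, 0, 0.1], 1],
  [[0.13, 0.06, 0], [0, 0, 0.1], 1],
  [[0.035, 0.015, 0], [0, 0, 0], 1],
  [[0, 0, 0], [0, 0, 0], 1],
])

```text
time_s: 1.35
ee_pos: [0.5759, -0.4122, 0.1747]
ee_rot: [[0.072, 0.997, -0.001], [0.997, -0.072, 0.0], [0.0, -0.001, -1.0]]
ft_force: [-1.0, -0.7, -0.3]
opening: 0.0858
gripper_force: 0.0
```

```bash
cat >> h.py <<'E'
def blob(f,c,rad,lo,hi,tile=None):
    """points within rad (m) of world xy c, heights lo..hi -> rect (mm)"""
    w=world(f); w=w[np.isfinite(w[:,0])]
    w=w[(np.hypot(*(w[:,:2]-c).T)<rad)&(w[:,2]>lo)&(w[:,2]<hi)]
    (c,sz,a)=cv2.minAreaRect((w[:,:2]*1000).astype(np.float32))
    if sz[0]>sz[1]: a+=90; sz=sz[::-1]
    return np.r_[c].round(1), np.r_[sz].round(1), round((a+90)%180,1), round(np.median(w[:,2])*1000,1), len(w)
E
python3 - <<'E'
from h import *
snap('wrist','w1')
print(blob('w1',[.5755,-.412],.08,.017,.025)); print(blob('w1',[.6,-.304],.06,.025,.036))
E
```

```text
(array([ 579.4, -415. ]), array([ 78.7, 152.8]), 99.5, np.float64(20.0), 6123)
(array([ 601.9, -304. ]), array([45.8, 68.7]), 81.1, np.float64(29.8), 4845)
```

View pics/w1.png

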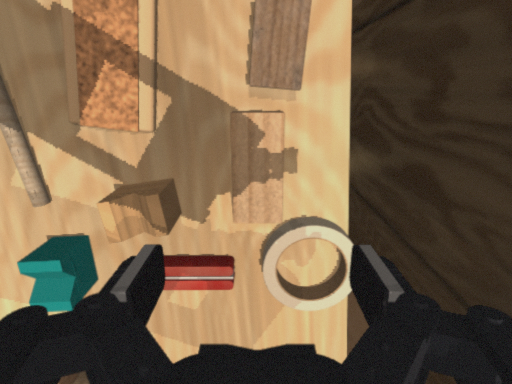

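The wrist view shows the thin offcut at px (232–284, 111–223), straight between the fingers, so I can check its corners and descend.

```bash
python3 - <<'E'
from h import *
p=plane('w1',[[233,111],[285,111],[283,223],[233,222]],.02)*1000;print(p.round(1),p.mean(0))
E
```

```text
[[ 558.  -355.1   20. ]
 [ 605.2 -358.5   20. ]
 [ 598.1 -469.    20. ]
 [ 547.6 -464.2   20. ]] [ 577.25460314 -411.71154762   20.        ]
```

Call:
apply_moves([
  [[0, 0, -0.13], [0, 0, 0], 1],
  [[0, 0, -0.13], [0, 0, 0], 1],
  [[0, 0, -0.1], [0, 0, 0], 1],
  [[0, 0, -0.03], [0, 0, 0], 1],
  [[0, 0, 0], [0, 0, 0], 1],
])

```text
time_s: 2.02
ee_pos: [0.5747, -0.4136, 0.0195]
ee_rot: [[0.074, 0.997, -0.001], [0.997, -0.074, 0.0], [0.0, -0.001, -1.0]]
ft_force: [0.3, -1.2, 0.4]
opening: 0.0856
gripper_force: 0.0
```

Call:
apply_moves([
  [[0.004, 0.004, -0.036], [0, 0, 0], 1],
  [[0, 0, 0], [0, 0, 0], 0],
  [[0, 0, 0], [0, 0, 0], 0],
  [[0, 0, 0], [0, 0, 0], 0],
  [[0, 0, 0], [0, 0, 0], 0],
])

```text
time_s: 2.65
ee_pos: [0.5779, -0.4115, 0.0058]
ee_rot: [[0.072, 0.997, 0.001], [0.997, -0.072, -0.001], [-0.001, 0.001, -1.0]]
ft_force: [-0.7, 0.5, 4.3]
opening: 0.0486
gripper_force: 42.8
```

Call:
apply_moves([
  [[0, 0, 0], [0, 0, 0], 0],
  [[0, 0, 0], [0, 0, 0], 0],
])

```text
time_s: 2.9
ee_pos: [0.5779, -0.4115, 0.0058]
ee_rot: [[0.072, 0.997, 0.001], [0.997, -0.072, -0.001], [-0.001, 0.001, -1.0]]
ft_force: [-0.0, 1.4, 5.6]
opening: 0.0491
gripper_force: 42.9
```

Call:
apply_moves([
  [[0, 0, 0.08], [0, 0, 0], 0],
  [[0, 0, 0.1], [0, 0, 0], 0],
  [[-0.1, 0.08, 0.02], [0, 0, -0.03], 0],
  [[-0.1, 0.08, 0], [0, 0, -0.043], 0],
  [[-0.08, 0.07, 0], [0, 0, 0], 0],
])

```text
time_s: 3.52
ee_pos: [0.4634, -0.3178, 0.0849]
ee_rot: [[0.187, 0.982, -0.001], [0.982, -0.187, 0.001], [0.0, -0.001, -1.0]]
ft_force: [-0.3, -0.8, -0.7]
opening: 0.0489
gripper_force: 42.2
```

Call:
apply_moves([
  [[-0.042, 0.031, 0], [0, 0, 0], 0],
  [[0, 0, 0], [0, 0, 0], 0],
  [[0, 0, 0], [0, 0, 0], 0],
])

```text
time_s: 3.9
ee_pos: [0.4496, -0.3077, 0.0852]
ee_rot: [[0.186, 0.983, 0.001], [0.983, -0.186, -0.001], [-0.001, 0.002, -1.0]]
ft_force: [-0.6, 0.3, -0.3]
opening: 0.0491
gripper_force: 42.3
```

```bash
python3 - <<'E'
from h import *
im,d=snap('wrist','w2'); snap('top','t2'); s=r.get_state(); print(s['ee_pos'],s['opening'],np.degrees(np.arctan2(s['ee_rot'][1,1],s['ee_rot'][0,1])))
print(blob('t2',[.4666,-.2147],.06,.11,.13))
print(blob('w2',[.4666,-.2147],.06,.11,.13))
print(blob('t2',[.449,-.307],.072,.06,.13))
cv2.imwrite('pics/w2b.png',np.hstack([im,cv2.resize(cv2.imread('pics/t2.png')[130:260,100:260],None,fx=1.8,fy=2.9538)[:384]]))
E
```

```text
[ 0.44960139 -0.30770473  0.08499394] 0.048926513257009814 -10.724120731634182
(array([0., 0.]), array([0., 0.]), 90.0, np.float64(nan), 0)
(array([ 466.2, -220.8]), array([29.1, 56.6]), 169.3, np.float64(118.2), 12697)
(array([ 437.5, -337.6]), array([49.8, 61.2]), 168.8, np.float64(99.9), 440)
  return _methods._mean(a, axis=axis, dtype=dtype,
  ret = ret.dtype.type(ret / rcount)
```

View pics/w2b.png

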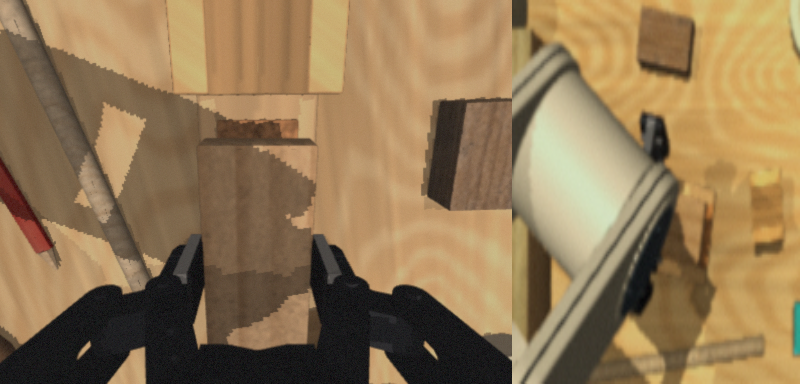

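The wrist view shows the offcut held straight between the fingers, lined up with the pad strip (cork at px 218–298,128) and the tall block above it. Lowering.

Call:
apply_moves([
  [[0, 0, -0.08], [0, 0, 0], 0],
  [[0, 0, -0.06], [0, 0, 0], 0],
  [[0, 0, -0.018], [0, 0, 0], 0],
  [[0, 0, 0], [0, 0, 0], 0],
  [[0, 0, 0], [0, 0, 0], 0],
])

```text
time_s: 4.62
ee_pos: [0.4491, -0.3073, 0.0222]
ee_rot: [[0.186, 0.983, 0.001], [0.983, -0.186, -0.001], [-0.0, 0.001, -1.0]]
ft_force: [-0.7, 0.1, -0.6]
opening: 0.0491
gripper_force: 43.1
```

Call:
apply_moves([
  [[0, 0, -0.003], [0, 0, 0], 0],
  [[0, 0, 0], [0, 0, 0], 0.7],
  [[0, 0, 0], [0, 0, 0], 0.85],
  [[0, 0, 0], [0, 0, 0], 1],
  [[0, 0, 0], [0, 0, 0], 1],
])

```text
time_s: 5.25
ee_pos: [0.4485, -0.3068, 0.0206]
ee_rot: [[0.186, 0.983, 0.0], [0.983, -0.186, -0.0], [-0.0, 0.0, -1.0]]
ft_force: [0.2, -0.9, 0.1]
opening: 0.0855
gripper_force: 0.0
```

Call:
apply_moves([
  [[0, 0, 0.1], [0, 0, 0], 1],
  [[0, 0, 0.14], [0, 0, 0], 1],
  [[0.1, 0, 0.06], [0, 0, 0.024], 1],
  [[0.14, 0, 0], [0, 0, 0], 1],
  [[0.12, 0.008, 0], [0, 0, 0], 1],
])

```text
time_s: 5.88
ee_pos: [0.5945, -0.3038, 0.1415]
ee_rot: [[0.149, 0.989, 0.002], [0.989, -0.149, -0.001], [-0.001, 0.002, -1.0]]
ft_force: [-0.4, 0.1, -0.3]
opening: 0.0856
gripper_force: 0.0
```

Call:
apply_moves([
  [[0.02, 0, 0], [0, 0, 0], 1],
  [[0, 0, 0], [0, 0, 0], 1],
])

```text
time_s: 6.12
ee_pos: [0.6, -0.3032, 0.1399]
ee_rot: [[0.148, 0.989, -0.001], [0.989, -0.148, 0.0], [0.0, -0.001, -1.0]]
ft_force: [-0.2, 0.5, -0.3]
opening: 0.0855
gripper_force: 0.0
```

```bash
python3 - <<'E'
from h import *
snap('top','t3')
print(blob('t3',[.449,-.307],.078,.028,.042)); print(blob('t3',[.601,-.304],.06,.022,.04))
s=r.get_state(); print(s['ee_pos'])
E
```

```text
(array([ 449.9, -297.6]), array([ 50.2, 131.6]), 79.4, np.float64(35.8), 1016)
(array([ 601.3, -304.4]), array([45.6, 66.6]), 81.5, np.float64(30.6), 519)
[ 0.59922483 -0.30329703  0.13988409]
```

Call:
apply_moves([
  [[0.003, -0.002, -0.12], [0, 0, 0], 1],
  [[0, 0, -0.12], [0, 0, 0], 1],
  [[0, 0, -0.07], [0, 0, 0], 1],
  [[0, 0, -0.023], [0, 0, 0], 1],
  [[0, 0, 0], [0, 0, 0], 1],
])

```text
time_s: 6.8
ee_pos: [0.6009, -0.3046, 0.0075]
ee_rot: [[0.149, 0.989, -0.001], [0.989, -0.149, 0.0], [0.0, -0.001, -1.0]]
ft_force: [0.2, -0.1, 0.8]
opening: 0.0854
gripper_force: 0.0
```

Call:
apply_moves([
  [[0, 0, 0], [0, 0, 0], 0],
  [[0, 0, 0], [0, 0, 0], 0],
  [[0, 0, 0], [0, 0, 0], 0],
  [[0, 0, 0], [0, 0, 0], 0],
  [[0, 0, 0], [0, 0, 0], 0],
])

```text
time_s: 7.42
ee_pos: [0.6026, -0.3048, 0.0087]
ee_rot: [[0.149, 0.989, 0.002], [0.989, -0.149, -0.001], [-0.001, 0.002, -1.0]]
ft_force: [-0.6, 0.6, 6.1]
opening: 0.0441
gripper_force: 41.9
```

Call:
apply_moves([
  [[0, 0, 0.1], [0, 0, 0], 0],
  [[-0.02, 0, 0.12], [0, 0, 0], 0],
  [[-0.13, 0, 0], [0, 0, -0.024], 0],
  [[-0.14, 0, 0], [0, 0, 0], 0],
  [[-0.094, -0.007, 0], [0, 0, 0], 0],
])

```text
time_s: 8.05
ee_pos: [0.4456, -0.3065, 0.0956]
ee_rot: [[0.186, 0.983, -0.001], [0.983, -0.186, 0.0], [0.0, -0.001, -1.0]]
ft_force: [-0.2, -0.1, 0.4]
opening: 0.0442
gripper_force: 41.2
```

Call:
apply_moves([
  [[0, 0, 0], [0, 0, 0], 0],
  [[0, 0, 0], [0, 0, 0], 0],
  [[0, 0, 0], [0, 0, 0], 0],
])

```text
time_s: 8.43
ee_pos: [0.4494, -0.3074, 0.0955]
ee_rot: [[0.185, 0.983, 0.001], [0.983, -0.185, -0.001], [-0.0, 0.001, -1.0]]
ft_force: [-0.5, -0.5, -0.1]
opening: 0.0443
gripper_force: 41.2
```

```bash
python3 - <<'E'
from h import *
im,d=snap('wrist','w4'); s=r.get_state(); print(s['ee_pos'],s['opening'],np.degrees(np.arctan2(s['ee_rot'][1,1],s['ee_rot'][0,1])))
E
```

```text
[ 0.44922499 -0.30731148  0.09538297] 0.044500912248725585 -10.67163438261234
```

View pics/w4.png

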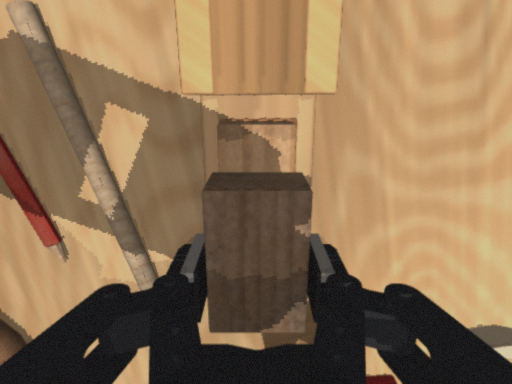

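The wrist view shows the thick offcut held square (top face px 206–310 x 190–331). The end of the thin one is at (218–296,122), under the tall block.

```bash
python3 - <<'E'
from h import *
d=np.array([.186,.983,0])
a=plane('w4',[[257,122]],.035)[0]; b=plane('w4',[[258,120]],.035)[0]
print('thin c',a-55e-3*d)
h=.0954-.0087+.03
p=plane('w4',[[204,190],[310,190],[307,331],[209,331]],h); print(p.round(4),p.mean(0)); 
w=world('w4',[[258,215],[258,260],[230,240],[290,240]]); print(w)
E
```

```text
thin c [ 0.44946448 -0.30717137  0.035     ]
[[ 0.4353 -0.2672  0.1167]
 [ 0.477  -0.2751  0.1167]
 [ 0.4661 -0.343   0.1167]
 [ 0.4215 -0.3345  0.1167]] [ 0.44998004 -0.3049696   0.1167    ]
[[ 0.45452126 -0.28184922  0.11675016]
 [ 0.45066834 -0.30236084  0.11667182]
 [ 0.44098524 -0.29044704  0.11746347]
 [ 0.46564702 -0.29513107  0.11745297]]
```

Call:
apply_moves([
  [[0, -0.004, -0.07], [0, 0, 0], 0],
  [[0, 0, -0.04], [0, 0, 0], 0],
  [[0, 0, -0.016], [0, 0, 0], 0],
  [[0, 0, 0], [0, 0, 0], 0],
  [[0, 0, 0], [0, 0, 0], 0],
])

```text
time_s: 9.1
ee_pos: [0.4484, -0.309, 0.0452]
ee_rot: [[0.186, 0.983, 0.001], [0.983, -0.186, -0.0], [-0.0, 0.001, -1.0]]
ft_force: [-0.3, -0.3, -0.5]
opening: 0.0441
gripper_force: 41.3
```

Call:
apply_moves([
  [[0, 0, -0.004], [0, 0, 0], 0],
  [[0, 0, 0], [0, 0, 0], 0.7],
  [[0, 0, 0], [0, 0, 0], 0.85],
  [[0, 0, 0], [0, 0, 0], 1],
  [[0, 0, 0], [0, 0, 0], 1],
])

```text
time_s: 9.72
ee_pos: [0.4481, -0.3088, 0.0434]
ee_rot: [[0.186, 0.983, 0.0], [0.983, -0.186, -0.0], [-0.0, 0.0, -1.0]]
ft_force: [-0.3, -0.7, 0.3]
opening: 0.0853
gripper_force: 0.0
```

Call:
apply_moves([
  [[0, 0, 0.1], [0, 0, 0], 1],
  [[0, 0, 0.14], [0, 0, 0], 1],
  [[0, -0.08, 0.05], [0, 0, 0.05], 1],
  [[0.018, -0.13, 0], [0, 0, 0.054], 1],
  [[0.015, -0.119, 0], [0, 0, 0.054], 1],
])

```text
time_s: 10.35
ee_pos: [0.4617, -0.442, 0.1602]
ee_rot: [[-0.064, 0.998, 0.001], [0.998, 0.064, -0.001], [-0.001, 0.001, -1.0]]
ft_force: [0.7, -0.1, 0.4]
opening: 0.0856
gripper_force: 0.0
```

Call:
apply_moves([
  [[0, 0, 0], [0, 0, 0], 1],
  [[0, 0, 0], [0, 0, 0], 1],
])

```text
time_s: 10.6
ee_pos: [0.4607, -0.4397, 0.1588]
ee_rot: [[-0.06, 0.998, -0.001], [0.998, 0.06, 0.001], [0.001, -0.001, -1.0]]
ft_force: [-0.0, 0.6, -0.4]
opening: 0.0853
gripper_force: 0.0
```

```bash
python3 - <<'E'
from h import *
im,d=snap('wrist','w5'); s=r.get_state(); print(s['ee_pos'],np.degrees(np.arctan2(s['ee_rot'][1,1],s['ee_rot'][0,1])))
print(blob('w5',[.4615,-.4405],.055,.045,.06))
print(blob('w5',[.4495,-.307],.048,.058,.072))
E
```

```text
[ 0.46076203 -0.43924652  0.15883005] 3.4867339943375124
(array([ 462.1, -440.3]), array([40.3, 56.2]), 4.7, np.float64(53.2), 2493)
(array([ 445.9, -322.6]), array([38.5, 45.5]), 169.4, np.float64(64.8), 3648)
```

View pics/w5.png

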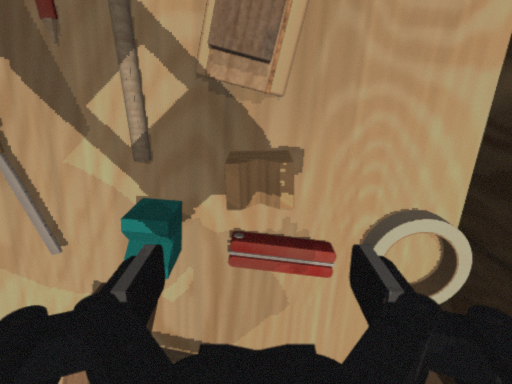

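The wrist view shows the low V-block at (225–293, 150–210) between the open fingers' lines; the red clamp and the teal block are clear of it. The thick offcut sits squarely on the pile.

Call:
apply_moves([
  [[0.003, -0.002, -0.12], [0, 0, 0.013], 1],
  [[0, 0, -0.13], [0, 0, 0], 1],
  [[0, 0, -0.09], [0, 0, 0], 1],
  [[0, 0, -0.025], [0, 0, 0], 1],
  [[0, 0, 0], [0, 0, 0], 1],
])

```text
time_s: 11.28
ee_pos: [0.4626, -0.4406, 0.0135]
ee_rot: [[-0.082, 0.997, -0.0], [0.997, 0.082, 0.0], [0.0, -0.0, -1.0]]
ft_force: [0.7, 0.0, -0.7]
opening: 0.0852
gripper_force: 0.0
```

Call:
apply_moves([
  [[0, 0, 0], [0, 0, 0], 0],
  [[0, 0, 0], [0, 0, 0], 0],
  [[0, 0, 0], [0, 0, 0], 0],
  [[0, 0, 0], [0, 0, 0], 0],
  [[0, 0, 0], [0, 0, 0], 0],
])

```text
time_s: 11.9
ee_pos: [0.4634, -0.4421, 0.0152]
ee_rot: [[-0.081, 0.997, 0.002], [0.997, 0.081, -0.002], [-0.002, 0.002, -1.0]]
ft_force: [0.2, 0.8, 6.1]
opening: 0.0557
gripper_force: 43.2
```

Call:
apply_moves([
  [[0, 0, 0.13], [0, 0, 0], 0],
  [[0, 0, 0.12], [0, 0, 0], 0],
  [[0, 0.06, 0.03], [0, 0, -0.06], 0],
  [[-0.015, 0.13, 0], [0, 0, -0.06], 0],
  [[-0.02, 0.13, 0], [0, 0, -0.05], 0],
])

```text
time_s: 12.52
ee_pos: [0.4484, -0.3123, 0.1263]
ee_rot: [[0.188, 0.982, 0.002], [0.982, -0.188, -0.001], [-0.001, 0.002, -1.0]]
ft_force: [0.8, 0.1, -0.5]
opening: 0.0555
gripper_force: 43.4
```

Call:
apply_moves([
  [[0, 0.013, 0], [0, 0, 0], 0],
  [[0, 0, 0], [0, 0, 0], 0],
  [[0, 0, 0], [0, 0, 0], 0],
])

```text
time_s: 12.9
ee_pos: [0.4491, -0.3093, 0.1257]
ee_rot: [[0.185, 0.983, 0.001], [0.983, -0.185, -0.001], [-0.001, 0.001, -1.0]]
ft_force: [0.1, 0.1, -1.8]
opening: 0.0559
gripper_force: 43.4
```

```bash
python3 - <<'E'
from h import *
im,d=snap('wrist','w6'); s=r.get_state(); print(s['ee_pos'],s['opening'],np.degrees(np.arctan2(s['ee_rot'][1,1],s['ee_rot'][0,1])))
print(blob('w6',[.4495,-.307],.06,.15,.185))
E
```

```text
[ 0.44898026 -0.30929741  0.12554149] 0.055415887381692 -10.666216380682581
(array([ 449.4, -307.6]), array([ 41.4, 118.7]), 169.4, np.float64(164.3), 22565)
```

View pics/w6.png

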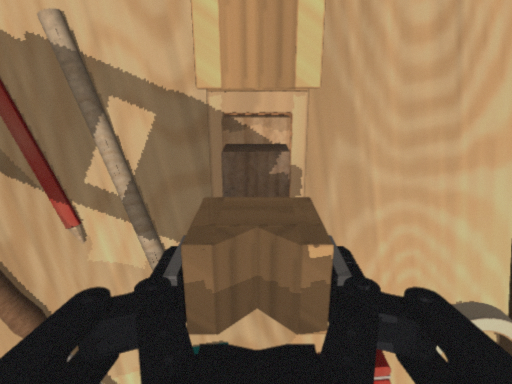

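The wrist view shows the low block held level (px 183–330), groove in line with the tall block, directly over the thick offcut (222–290, 145). Lowering.

Call:
apply_moves([
  [[0, 0, -0.06], [0, 0, 0], 0],
  [[0, 0, -0.035], [0, 0, 0], 0],
  [[0, 0, -0.015], [0, 0, 0], 0],
  [[0, 0, 0], [0, 0, 0], 0],
  [[0, 0, 0], [0, 0, 0], 0],
])

```text
time_s: 13.58
ee_pos: [0.4487, -0.3083, 0.0816]
ee_rot: [[0.184, 0.983, 0.0], [0.983, -0.184, -0.0], [-0.0, 0.0, -1.0]]
ft_force: [0.4, -0.4, -0.6]
opening: 0.0556
gripper_force: 43.6
```

Call:
apply_moves([
  [[0, 0, -0.003], [0, 0, 0], 0],
  [[0, 0, 0], [0, 0, 0], 0.75],
  [[0, 0, 0], [0, 0, 0], 0.88],
  [[0, 0, 0], [0, 0, 0], 1],
  [[0, 0, 0], [0, 0, 0], 1],
])

```text
time_s: 14.2
ee_pos: [0.4485, -0.308, 0.0802]
ee_rot: [[0.184, 0.983, 0.0], [0.983, -0.184, -0.0], [-0.0, 0.0, -1.0]]
ft_force: [-0.3, 1.8, -0.3]
opening: 0.0853
gripper_force: 0.0
```

Call:
apply_moves([
  [[0, 0, 0.08], [0, 0, 0], 1],
  [[0, 0, 0.13], [0, 0, 0], 1],
  [[-0.03, 0, 0.06], [0, 0, 0.06], 1],
  [[-0.1, 0.01, 0], [0, 0, 0.06], 1],
  [[-0.12, 0.02, 0], [0, 0, 0.058], 1],
])

```text
time_s: 14.82
ee_pos: [0.3481, -0.2962, 0.1886]
ee_rot: [[-0.098, 0.995, 0.001], [0.995, 0.098, -0.001], [-0.001, 0.001, -1.0]]
ft_force: [-0.3, -0.2, -0.1]
opening: 0.0855
gripper_force: 0.0
```

Call:
apply_moves([
  [[-0.03, 0, -0.1], [0, 0, 0], 1],
  [[0, 0, 0], [0, 0, 0], 1],
  [[0, 0, 0], [0, 0, 0], 1],
])

```text
time_s: 15.2
ee_pos: [0.3375, -0.2966, 0.1489]
ee_rot: [[-0.094, 0.996, 0.001], [0.996, 0.094, -0.001], [-0.001, 0.001, -1.0]]
ft_force: [-0.3, 0.1, 0.0]
opening: 0.0853
gripper_force: 0.0
```

```bash
python3 - <<'E'
from h import *
im,d=snap('wrist','w7'); t,_=snap('top','t7'); snap('side','s7'); s=r.get_state(); print(s['ee_pos'],np.degrees(np.arctan2(s['ee_rot'][1,1],s['ee_rot'][0,1])))
print('low',blob('s7',[.449,-.307],.06,.1,.125),blob('t7',[.449,-.307],.055,.1,.125)); print('dowel',blob('w7',[.338,-.296],.1,.009,.02))
cv2.imwrite('pics/c7.png',np.hstack([cv2.resize(im,(440,330)),cv2.resize(cv2.imread('pics/s7.png')[100:210,200:300],(330,330))]))
E
```

```text
[ 0.33776281 -0.29667609  0.14906844] 5.424261153697752
low (array([ 450.8, -309.5]), array([43.9, 57.1]), 171.4, np.float64(111.8), 211) (array([ 448.3, -305.9]), array([40.8, 55.8]), 169.3, np.float64(117.1), 520)
dowel (array([ 350.5, -285.6]), array([167.7, 189.5]), 121.8, np.float64(13.3), 6329)
```

View pics/c7.png

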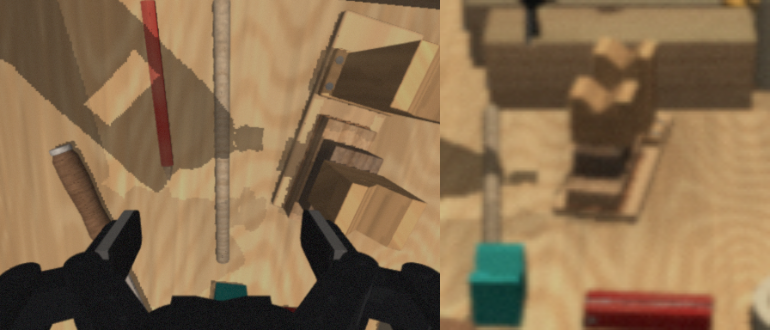

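The stack stands upright, in line with the tall block (right part). In the left part the dowel is centred between the fingers at px x≈220. I'll narrow the jaws and descend.

Call:
apply_moves([
  [[0, 0, 0], [0, 0, 0], 0.45],
  [[0, 0, -0.12], [0, 0, 0], 0.45],
  [[0, 0, -0.12], [0, 0, 0], 0.45],
  [[0, 0, -0.09], [0, 0, 0], 0.45],
  [[0, 0, 0], [0, 0, 0], 0.45],
])

```text
time_s: 15.98
ee_pos: [0.3354, -0.2948, 0.0144]
ee_rot: [[-0.094, 0.996, -0.004], [0.996, 0.094, 0.003], [0.004, -0.003, -1.0]]
ft_force: [0.3, 0.3, 0.7]
opening: 0.0383
gripper_force: 0.0
```

Call:
apply_moves([
  [[0, 0, 0], [0, 0, 0], 0.45],
])

```text
time_s: 16.1
ee_pos: [0.3371, -0.2965, 0.0171]
ee_rot: [[-0.094, 0.996, 0.001], [0.996, 0.094, -0.001], [-0.001, 0.001, -1.0]]
ft_force: [-0.1, 0.1, 0.5]
opening: 0.0383
gripper_force: 0.0
```

Call:
apply_moves([
  [[0.001, 0, -0.032], [0, 0, 0], 0.45],
  [[0, 0, 0], [0, 0, 0], 0.45],
  [[0, 0, 0], [0, 0, 0], 0],
  [[0, 0, 0], [0, 0, 0], 0],
  [[0, 0, 0], [0, 0, 0], 0],
])

```text
time_s: 16.73
ee_pos: [0.3371, -0.2962, 0.0038]
ee_rot: [[-0.094, 0.996, 0.001], [0.996, 0.094, -0.0], [-0.001, 0.0, -1.0]]
ft_force: [-0.7, 0.6, 7.7]
opening: 0.014
gripper_force: 39.1
```

Call:
apply_moves([
  [[0, 0, 0], [0, 0, 0], 0],
  [[0, 0, 0.04], [0, 0, 0], 0],
  [[0, 0, 0], [0, 0, 0], 0],
])

```text
time_s: 17.1
ee_pos: [0.3375, -0.2966, 0.0206]
ee_rot: [[-0.094, 0.996, 0.002], [0.996, 0.094, -0.002], [-0.002, 0.002, -1.0]]
ft_force: [0.1, -0.3, -0.5]
opening: 0.0142
gripper_force: 39.2
```

Call:
apply_moves([
  [[0, 0, 0.1], [0, 0, 0], 0],
  [[0, 0, 0.12], [0, 0, 0], 0],
  [[0, 0, 0.12], [0, 0, 0], 0],
  [[0, 0, 0.11], [0, 0, 0], 0],
  [[0.06, 0.02, 0], [0, 0, -0.05], 0],
])

```text
time_s: 17.73
ee_pos: [0.3619, -0.2895, 0.2029]
ee_rot: [[-0.012, 1.0, 0.005], [1.0, 0.012, -0.005], [-0.005, 0.005, -1.0]]
ft_force: [0.2, 0.0, -1.2]
opening: 0.0144
gripper_force: 39.2
```

Call:
apply_moves([
  [[0.1, 0.03, 0], [0, 0, -0.06], 0],
  [[0.1, 0.03, 0], [0, 0, -0.069], 0],
  [[0.041, 0.009, 0], [0, 0, 0], 0],
  [[0, 0, 0], [0, 0, 0], 0],
  [[0, 0, 0], [0, 0, 0], 0],
])

```text
time_s: 18.35
ee_pos: [0.4559, -0.2604, 0.199]
ee_rot: [[0.185, 0.983, -0.001], [0.983, -0.185, 0.001], [0.0, -0.001, -1.0]]
ft_force: [0.1, 0.3, 0.4]
opening: 0.0142
gripper_force: 39.2
```

```bash
python3 - <<'E'
from h import *
im,d=snap('wrist','w8'); snap('side','s8'); s=r.get_state(); print(s['ee_pos'],np.degrees(np.arctan2(s['ee_rot'][1,1],s['ee_rot'][0,1])))
h=s['ee_pos'][2]
print('dowel',blob('w8',[.458,-.261],.16,h+.006,h+.025),blob('s8',[.458,-.261],.16,h-.005,h+.013))
cv2.imwrite('pics/c8.png',np.hstack([cv2.resize(im,(440,330)),cv2.resize(cv2.imread('pics/s8.png')[70:190,200:320],(330,330))]))
E
```

```text
[ 0.45601615 -0.26065508  0.19920487] -10.746376787709623
dowel (array([ 463., -235.]), array([ 41.1, 161.4]), 72.0, np.float64(210.1), 13134) (array([ 458.3, -263.1]), array([ 38.8, 282.3]), 84.0, np.float64(208.6), 213)
```

View pics/c8.png

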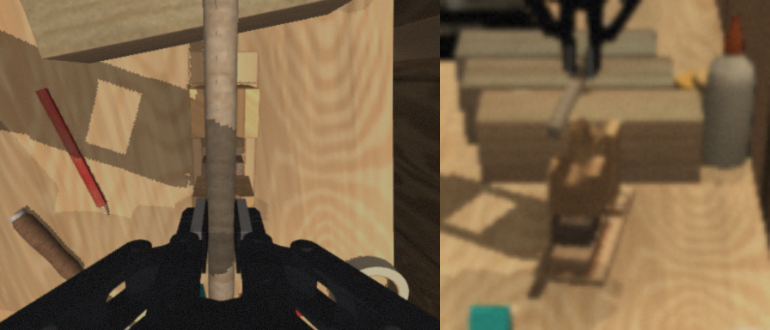

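The dowel is held roughly level and in line with the grooves. I'll check its tilt numerically while trimming x and descending part of the way.

Call:
apply_moves([
  [[0.005, 0, -0.06], [0, 0, 0], 0],
  [[0, 0, -0.06], [0, 0, 0], 0],
  [[0, 0, -0.05], [0, 0, 0], 0],
  [[0, 0, 0], [0, 0, 0], 0],
  [[0, 0, 0], [0, 0, 0], 0],
])

```text
time_s: 19.08
ee_pos: [0.4593, -0.2609, 0.132]
ee_rot: [[0.186, 0.982, 0.001], [0.982, -0.186, -0.0], [-0.0, 0.001, -1.0]]
ft_force: [-0.5, -0.8, -0.4]
opening: 0.0137
gripper_force: 39.2
```

```bash
python3 - <<'E'
from h import *
im,d=snap('wrist','w9'); s=r.get_state(); e=s['ee_pos'];print(e,s['ft_force'])
for f,e in(('w8',np.array([.456,-.2607,.1992])),('w9',e)):
  w=world(f); w=w[np.isfinite(w[:,0])]; D=np.array([.186,.983]); N=np.array([.983,-.186])
  q=w[:,:2]-e[:2]; t=q@D; n=q@N; m=(abs(n)<.012)&(abs(t)<.15)&(w[:,2]>e[2]+.004)&(w[:,2]<e[2]+.03)
  t,n,z=t[m],n[m],w[m,2]
  for a in np.arange(-.14,.15,.03):
    k=(t>a)&(t<a+.03)
    if k.sum()>30: print(round(a+.015,3),k.sum(),np.percentile(z[k],92).round(4),n[k].mean().round(4))
E
```

```text
[ 0.45953654 -0.26090647  0.13227876] [0.25357504 0.5101396  0.6479601 ]
-0.065 74 0.2105 -0.001
-0.035 1506 0.2112 -0.0004
-0.005 1908 0.2151 -0.0005
0.025 2780 0.2215 -0.0003
0.055 2624 0.2113 -0.0006
0.085 3261 0.2114 -0.0007
0.115 854 0.2113 -0.0007
-0.065 88 0.1435 -0.0008
-0.035 1521 0.1443 -0.0005
-0.005 1909 0.1485 -0.0006
0.025 2787 0.1545 -0.0003
0.055 2608 0.1443 -0.0007
0.085 3263 0.1443 -0.0008
0.115 824 0.1442 -0.0008
```

Call:
apply_moves([
  [[-0.002, 0, -0.03], [0, 0, 0], 0],
  [[0, 0, -0.018], [0, 0, 0], 0],
  [[0, 0, -0.004], [0, 0, 0], 0],
  [[0, 0, 0], [0, 0, 0], 0],
  [[0, 0, 0], [0, 0, 0], 0],
])

```text
time_s: 19.75
ee_pos: [0.4584, -0.2603, 0.1105]
ee_rot: [[0.186, 0.983, -0.0], [0.983, -0.186, 0.0], [0.0, -0.0, -1.0]]
ft_force: [-0.3, 1.0, 0.7]
opening: 0.014
gripper_force: 39.2
```

Call:
apply_moves([
  [[0, 0, -0.001], [0, 0, 0], 0],
  [[0, 0, 0], [0, 0, 0], 0.25],
  [[0, 0, 0], [0, 0, 0], 0.4],
  [[0, 0, 0], [0, 0, 0], 0.5],
  [[0, 0, 0], [0, 0, 0], 0.5],
])

```text
time_s: 20.38
ee_pos: [0.4585, -0.2604, 0.1101]
ee_rot: [[0.186, 0.983, -0.0], [0.983, -0.186, 0.0], [-0.0, -0.0, -1.0]]
ft_force: [0.5, -0.2, 0.3]
opening: 0.0429
gripper_force: 0.0
```

Call:
apply_moves([
  [[0, 0, 0.03], [0, 0, 0], 0.5],
  [[0, 0, 0.08], [0, 0, 0], 0.5],
  [[0, 0, 0.12], [0, 0, 0], 0.5],
  [[0, 0, 0.1], [0, 0, 0], 0.5],
  [[-0.1, -0.08, 0], [0, 0, 0], 0.5],
])

```text
time_s: 21.0
ee_pos: [0.4217, -0.2933, 0.2467]
ee_rot: [[0.182, 0.983, 0.007], [0.983, -0.182, -0.005], [-0.004, 0.008, -1.0]]
ft_force: [-0.7, -1.3, 0.1]
opening: 0.0429
gripper_force: 0.0
```

Call:
apply_moves([
  [[-0.1, -0.1, 0], [0, 0, 0], 0.5],
  [[0, 0, 0], [0, 0, 0], 0.5],
  [[0, 0, 0], [0, 0, 0], 0.5],
  [[0, 0, 0], [0, 0, 0], 0.5],
])

```text
time_s: 21.5
ee_pos: [0.3792, -0.3318, 0.2423]
ee_rot: [[0.185, 0.983, 0.0], [0.983, -0.185, -0.0], [0.0, 0.0, -1.0]]
ft_force: [0.3, 0.2, -0.1]
opening: 0.0428
gripper_force: 0.0
```

```bash
python3 - <<'E'
from h import *
t,_=snap('top','t10'); snap('side','s10')
w=world('t10'); w=w[np.isfinite(w[:,0])]; q=w[:,:2]-[.4579,-.261]; t_=q@[.186,.983]; n=q@[.983,-.186]
for a in np.arange(-.16,.16,.02):
  k=(t_>a)&(t_<a+.02)&(abs(n)<.012)&(w[:,2]>.105)&(w[:,2]<.135)
  if k.sum()>3: print(round(a+.01,3),k.sum(),np.percentile(w[k,2],80).round(4),n[k].mean().round(4),t_[k].min().round(4),t_[k].max().round(4))
cv2.imwrite('pics/c10.png',np.hstack([cv2.resize(cv2.imread('pics/t10.png')[120:280,60:260],(440,352)),cv2.resize(cv2.imread('pics/s10.png')[70:190,200:320],(352,352))]))
E
```

```text
-0.13 70 0.1227 -0.0019 -0.1391 -0.1203
-0.11 69 0.1228 -0.0014 -0.1197 -0.1003
-0.09 70 0.1232 -0.0011 -0.0997 -0.0804
-0.07 79 0.1236 -0.0005 -0.0796 -0.0604
-0.05 29 0.1219 0.0072 -0.0599 -0.0413
-0.03 9 0.1172 0.0107 -0.0399 -0.0266
-0.01 52 0.1226 -0.0009 -0.016 -0.0
0.01 69 0.1236 -0.0007 0.0001 0.02
0.03 91 0.1227 -0.0005 0.0204 0.04
0.05 99 0.1231 0.0001 0.0402 0.0598
0.07 72 0.1235 0.0002 0.06 0.0789
```

View pics/c10.png

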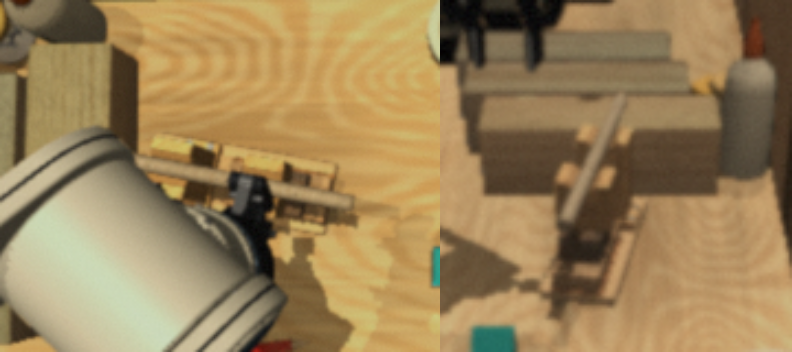

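The dowel rests level in both grooves: its top is at about 123 mm along its length, and its near end is 139 mm from the middle (140 expected). The gripper is clear, so I'm handing in.

```bash
python3 -c "
from rig import r
print(r.hand_in())"
```

```text
the job is handed in; nothing more can be done
None
```

The pile is built in order on the cork pad and the dowel rests level in both V-grooves, about 1 mm off midway, with the gripper clear; I've handed the job in at about 22 s, but no verdict came back.

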